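Stop the marble serving board rocking

ROBOT

A 7-joint arm with a two-finger parallel gripper is mounted at the origin on the work surface. World frame = base frame: x ahead of the robot, y to its left, z up, the work surface at z = 0. Lengths are in mm, angles in rad, forces in N, time in s.
With the tool pointing down it reaches from about 425 to 950 mm from the base axis. Payload 16.7 kg.
Tool frame: the origin (TCP) lies at the very end of the fingers, on their centre line; the grasp point (between the pads) lies 19 mm behind it (r.hold_point_z is the z of the grasp point in the tool frame, in mm); z points along the fingers, y is the direction in which the jaws open and shut (so a half turn about z gives the same grasp; the last joint's range is limited). The gripper opens to 94 mm and grips with 3 to 60 N. Pads are 16 mm wide; open, the fingers measure 119 mm over their backs; the gripper's body (75 mm by 177 mm) begins 78 mm behind the grasp point.
Start: joints at [1.036, 0.426, 0.074, 1.606, -0.034, 1.111, -0.067], TCP at [253.969, -625.359, 205.467] pointing down, gripper open.
Joint ranges: [-2.85, 2.85], [-0.5, 2.14], [-1.23, 1.37], [0.21, 2.46], [-1.02, 4.16], [0.16, 2.05], [-2.73, 2.73]. Speed limits (rad/s): [1.89, 1.89, 2.39, 2.39, 3.01, 3.01, 3.01].

INTERFACE

Orientations are given as a 3x3 rotation matrix whose columns are the frame's x, y, z axes.
In Python, from station import r, snapshot, camera_model, recognise, landmark_of gives the robot as it stands. The module is installed in compiled form; this text tells all that it offers.
- The arm moves only by the tool jog_arm, never from a script. Its argument "series" is a list of rows, each an object of numbers: "dx", "dy", "dz": the shift along the world's x, y, z in m; "spin": the turn about the world's z in degrees; "hand": the opening, from 0 (shut) to 1 (fully open). In form: [{"dx": .., "dy": .., "dz": .., "spin": .., "hand": ..}, ...]. A call has 1 to 12 rows; each row shifts and turns the commanded pose from where the row before left it; what a row does not reach is not made up. A row lasts 1/12 s, in which the tool goes at most 41.7 mm and 7.16 degrees, less where a joint would pass 70% of its speed; a pose out of reach is approached as far as the arm can. A call with a gripper value outside its range is refused whole. The fingers move at their own pace and stop on an object; "squeeze" is the grip in N (left out, the last holds). Time passes only in rows, so rows that do not move let the fingers close. It gives the time, the measured TCP pose, the force and the opening at its end, in the units of the state.
- r.get_obs(): the state, without advancing time (a new reading comes with each control period).
- snapshot(name): name is "scene" or "top"; returns the picture (420x560x3 uint8, blue, green, red); there is no depth.
- camera_model(name): a dict with "fx", "fy", "cx", "cy" (pixels), "dist" ([k1, k2, p1, p2, k3] as OpenCV has them; the pictures are not rectified), "rvec" (rotation vector, rad) and "tvec" (3), from world to camera coordinates, as OpenCV has them. Camera axes: x right, y down, z forward; pixel columns grow to the right and rows downward; lengths in mm; the calibration is good to about 2 mm. A picture is of the moment at which its call begins. camera_model takes no time and is no camera call.
- r.finish_job(): hands the job in, once; it reports no verdict.
Trained networks look in the newest picture that a camera, given by its name, has taken for a name from the list of things; names that differ only in an ending like _2 or _b are one class to them, and where a whole thing is asked for, a point or a joint stands for the part that bears it (a point fixed in the world has none). Each returns a list of dicts, best first, with "score" (0 to 1); they miss things now and then, are a little off and sometimes report something else, mostly with a low value. They report only what shows in the picture. A call takes as long as a camera call. They do not tell look-alikes from the thing itself.
- recognise(camera, target): "rect" ([left, top, right, bottom] in pixels, round what is visible of it).
- landmark_of(camera, target): "point" ([column, row] in pixels: a listed point, or the origin of a listed thing).
The state is a dict: "time_s": time; "joint_positions": joint angles; "qvel": joint speeds; "tau": joint torques, N m; "eef_pos": TCP position; "ee_rot": TCP orientation; "contact_force": force on the tool from outside, world axes, zero at the start; "moment": the same for the moment, N m; "opening": finger opening in mm.
Only numpy, scipy, OpenCV 4.12 (cv2) and the standard library are available. Lean on these libraries where they do the work, as an engineer would, in place of code of your own. Each camera call takes 0.05 s, during which the arm holds its last target. There are 200 camera calls.

TASK

The cork-faced marble serving board rocks because one of the four pads under it is thinner than the rest: press down on its corners, one after another, to feel which corner gives way. Then slide the orange wedge, thin end first, flat along the slab under the board's edge beside that corner, just until it is snug, so that the board lies level and stays in its place, and let go of it. Finally prove that nothing rocks any more by pressing all four corners once again, each for about half a second with about 10 N and never more than 25 N, starting at the corner with the green stud and going clockwise as seen from above, and leave the wedge in place and the two glasses and the scissors undisturbed.

Things in the scene. Friction and masses are not known exactly. Their poses are not given: they have to be found in the camera images.
- board: loose square marble board with a soft cork face (10 N sinks in 1 mm), 180 x 180 x 18 mm, 1.6 kg. Origin: centre of its underside; x and y along its sides, x roughly ahead. At rest it is level, underside 14 mm above the slab. Over 2 N on the corner above the thin pad tips it 3.5 to 5 mm until let go; other corners sink under 1 mm. A snug wedge resists with 3 to 4 N more push; further pushing shoves the board (15 mm at most)
- slab: dark flat slab, 240 x 420 x 12 mm, fixed on the table; origin: centre of its underside. Four black rubber pads, 18 mm in diameter, are fixed on it below the four corner points of the board; three are 14 mm high and one, it is not known which, is 3.5 to 5 mm lower
- corner_stud (a point): point on the board's top face 20 mm in from both edges, above a pad, at the corner with the green stud (board x -70, y +70 mm; the stud itself, 24 mm in diameter and flush, lies at x -55, y +55 mm)
- corner_second (a point): same point at the next corner clockwise seen from above (board x +70, y +70 mm)
- corner_third (a point): same at the third corner (board x +70, y -70 mm)
- corner_fourth (a point): same at the fourth corner (board x -70, y -70 mm)
- wedge: loose orange wedge, 105 x 24 mm, 0.12 kg. Origin: underside, below the middle of its grip block (30 along x, 24 wide, 46 mm high); x points to the thin end. The ramp is 4 mm high at the thin end (x +90) and 16 mm at x +30; the level board's edge meets it at x +40 mm. Slid in square to an edge, 40 mm off the board's middle line, it clears the pads by 9 mm. Friction holds it in place
- wedge_tip (a point): middle of the wedge's thin end, 2 mm above its underside (wedge x +90 mm)
- glass_a: clear drinking glass, 64 mm across, 110 mm high, standing; origin: centre of its foot. Leave alone
- glass_b: green drinking glass, 64 mm across, 110 mm high, standing; origin: centre of its foot. Leave alone
- scissors: scissors with black handles, about 175 mm long, 12 mm high, lying on the table; origin: near the pivot, x along the blades. Leave alone
There are look-alikes about, which are no part of the job. Several things have the shape of the wedge; the one meant has the colours described above.

How it is judged (in metres and radians):
On the way, in this order (a step that is already met when the one before it is completed fails the run):
1. a press on a corner makes the board rock (wedge not yet under it) (contact force between the fingers and board above 2 N and angle between board's own z axis and vertical above 0.02 rad and not (x of wedge_tip in the frame of board between -0.09 and 0.09 m and y of wedge_tip in the frame of board between -0.09 and 0.09 m)), for 0.1 s.
2. the wedge's thin end is at least 10 mm under the board, the wedge flat and let go, the board level within 0.015 rad (x of wedge_tip in the frame of board between -0.08 and 0.08 m and y of wedge_tip in the frame of board between -0.08 and 0.08 m and contact force between the fingers and wedge below 0.1 N and angle between wedge's own z axis and vertical below 0.03 rad and angle between board's own z axis and vertical below 0.015 rad), for 0.2 s.
3. the corner with the green stud is pressed with more than 5 N, within 45 mm of its corner point, and the board stays level within 0.015 rad, wedge under it (contact force between the fingers and board above 5 N and horizontal distance between the grasp point and corner_stud below 0.045 m and angle between board's own z axis and vertical below 0.015 rad and x of wedge_tip in the frame of board between -0.085 and 0.085 m and y of wedge_tip in the frame of board between -0.085 and 0.085 m), for 0.2 s.
4. the next corner clockwise is pressed with more than 5 N, within 45 mm of its corner point, and the board stays level within 0.015 rad, wedge under it (contact force between the fingers and board above 5 N and horizontal distance between the grasp point and corner_second below 0.045 m and angle between board's own z axis and vertical below 0.015 rad and x of wedge_tip in the frame of board between -0.085 and 0.085 m and y of wedge_tip in the frame of board between -0.085 and 0.085 m), for 0.2 s.
5. the third corner is pressed with more than 5 N, within 45 mm of its corner point, and the board stays level within 0.015 rad, wedge under it (contact force between the fingers and board above 5 N and horizontal distance between the grasp point and corner_third below 0.045 m and angle between board's own z axis and vertical below 0.015 rad and x of wedge_tip in the frame of board between -0.085 and 0.085 m and y of wedge_tip in the frame of board between -0.085 and 0.085 m), for 0.2 s.
6. the fourth corner is pressed with more than 5 N, within 45 mm of its corner point, and the board stays level within 0.015 rad, wedge under it (contact force between the fingers and board above 5 N and horizontal distance between the grasp point and corner_fourth below 0.045 m and angle between board's own z axis and vertical below 0.015 rad and x of wedge_tip in the frame of board between -0.085 and 0.085 m and y of wedge_tip in the frame of board between -0.085 and 0.085 m), for 0.2 s.
At the end, for the whole second after the job is handed in: the wedge lies flat and still with its thin end at least 10 mm under the board, the board is level within 0.012 rad, at rest and within 15 mm of where it began, and nothing is held (x of wedge_tip in the frame of board between -0.08 and 0.08 m and y of wedge_tip in the frame of board between -0.08 and 0.08 m and angle between board's own z axis and vertical below 0.012 rad and angle between wedge's own z axis and vertical below 0.03 rad and distance of board from where it was at the start of the episode below 0.015 m and linear speed of each of board, wedge below 0.01 m/s); the robot touches nothing.
It fails at once if a finger presses the board with more than 25 N (contact force between the fingers and board above 25 N).
It fails at once if the board is shoved more than 15 mm (distance of board from where it was at the start of the episode above 0.015 m).
It fails at once if the glass_a is moved more than 20 mm or tipped (distance of glass_a from where it was at the start of the episode above 0.02 m or angle between glass_a's own z axis and vertical above 0.25 rad).
It fails at once if the glass_b is moved more than 20 mm or tipped (distance of glass_b from where it was at the start of the episode above 0.02 m or angle between glass_b's own z axis and vertical above 0.25 rad).
It fails at once if the scissors is moved more than 20 mm or tipped (distance of scissors from where it was at the start of the episode above 0.02 m or angle between scissors's own z axis and vertical above 0.25 rad).
It also fails if it takes over 72 s, if anything falls off the work surface, if the arm or the gripper's body presses on something with over 40 N, if the wrist force passes 120 N, or if a joint passes its speed limit or range.

## Working session

There is one attempt and no reset: what is moved stays moved. The work goes in short steps, Python scripts to look and compute and a tool call to move; the robot and the scene stay as the last step left them, time stands still between calls to the robot, and variables do not carry over. Pictures are saved under pics/ and viewed, about 8 in all and at most 12, crops included, and the job is handed in when it is done.

Besides the shell and the picture viewer there is one more tool, called after "Call:" by a JSON object that holds its "method" and its "body". jog_arm: Moves the arm, as the interface text tells. Its arguments: {"type":"object","properties":{"series":{"type":"array","items":{"type":"object","properties":{"dx":{"type":"number"},"dy":{"type":"number"},"dz":{"type":"number"},"spin":{"type":"number"},"hand":{"type":"number"}}}},"squeeze":{"type":"number"}},"required":["series"]}

```bash
mkdir -p pics
cat > h.py <<'E'
import numpy as np, cv2
from station import r, snapshot, camera_model, recognise, landmark_of
def ray(cam,p):
    m=camera_model(cam);K=np.array([[m['fx'],0,m['cx']],[0,m['fy'],m['cy']],[0,0,1.]])
    R=cv2.Rodrigues(np.array(m['rvec'],float))[0];t=np.array(m['tvec'],float)
    u=cv2.undistortPoints(np.array([[p]],float),K,np.array(m['dist'],float))[0,0]
    return -R.T@t, R.T@np.array([u[0],u[1],1.])
def at(cam,p,z):
    c,d=ray(cam,p); return (c+d*(z-c[2])/d[2])[:2]
def proj(cam,P):
    m=camera_model(cam);K=np.array([[m['fx'],0,m['cx']],[0,m['fy'],m['cy']],[0,0,1.]])
    return cv2.projectPoints(np.array(P,float).reshape(-1,1,3),np.array(m['rvec'],float),np.array(m['tvec'],float),K,np.array(m['dist'],float))[0][:,0]
E
python3 - <<'E'
from h import *
for c in ("scene","top"):
    im=snapshot(c); cv2.imwrite(f"pics/{c}0.png",im)
    print(c,ray(c,[280,210]))
    for n in ("board","corner_stud","corner_second","corner_third","corner_fourth","wedge","wedge_tip","glass_a","scissors"):
        z={"board":26,"wedge":0,"wedge_tip":2}.get(n,44 if 'corner' in n else 0)
        for d in landmark_of(c,n)[:5]: print(n,round(d['score'],2),np.round(d['point']),np.round(at(c,d['point'],z)))
o=r.get_obs();print(o)
E
```

```text
scene (array([1083.39608645, -229.28444341,  932.87835376]), array([-0.53166869,  0.18489104, -0.82653978]))
board 0.57 [310. 220.] [563.  43.]
corner_stud 0.67 [325. 192.] [497. 115.]
corner_second 0.66 [344. 227.] [626. 113.]
corner_third 0.9 [294. 245.] [630. -33.]
corner_fourth 0.76 [283. 200.] [483. -12.]
wedge 0.64 [163. 246.] [ 485. -372.]
wedge 0.58 [124. 269.] [ 518. -488.]
wedge 0.53 [148. 211.] [ 347. -393.]
wedge_tip 0.9 [161. 229.] [ 427. -368.]
wedge_tip 0.82 [ 98. 270.] [ 496. -560.]
wedge_tip 0.77 [178. 272.] [ 579. -348.]
glass_a 0.93 [188. 301.] [ 668. -341.]
glass_a 0.74 [420. 226.] [676. 342.]
glass_a 0.19 [340. 226.] [597. 122.]
scissors 0.69 [386. 164.] [434. 362.]
top (array([ 314.63993823,  -55.32117024, 1072.87355639]), array([ 0.19674123, -0.01971182, -0.98062986]))
board 0.91 [236. 193.] [563.  39.]
corner_stud 0.94 [202. 214.] [502. 119.]
corner_second 0.75 [211. 162.] [640. 107.]
corner_third 0.95 [267. 170.] [624. -39.]
corner_fourth 0.56 [257. 227.] [475. -21.]
corner_fourth 0.42 [383. 201.] [ 557. -336.]
wedge 0.77 [388. 234.] [ 478. -360.]
wedge 0.61 
[... 366 characters left out ...]
       1.11079958, -0.06711804]), 'qvel': array([ 0.00082062, -0.00081595, -0.00035622,  0.00011243, -0.00235235,
       -0.00073262, -0.00084471]), 'tau': array([-1.53474699e-03, -9.35558939e+01,  3.66131499e+00, -4.54557645e+01,
       -4.93618695e-02,  1.28764909e-02, -1.22645923e-05]), 'eef_pos': array([ 253.96708103, -625.36179445,  205.47734066]), 'ee_rot': array([[ 9.26535452e-01,  3.76207464e-01,  2.32432108e-05],
       [ 3.76207462e-01, -9.26535452e-01,  4.75579857e-05],
       [ 3.94273280e-05, -3.53198904e-05, -9.99999999e-01]]), 'contact_force': array([-0.94745126,  1.25567785,  0.52144183]), 'moment': array([-0.02713585, -0.0257825 , -0.00620496]), 'opening': 93.99685075499522}
```

```bash
python3 -c "
import cv2;a=cv2.imread('pics/top0.png');cv2.imwrite('pics/t.png',cv2.resize(a,(800,600)))"
```

```text
(no output)
```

View pics/t.png

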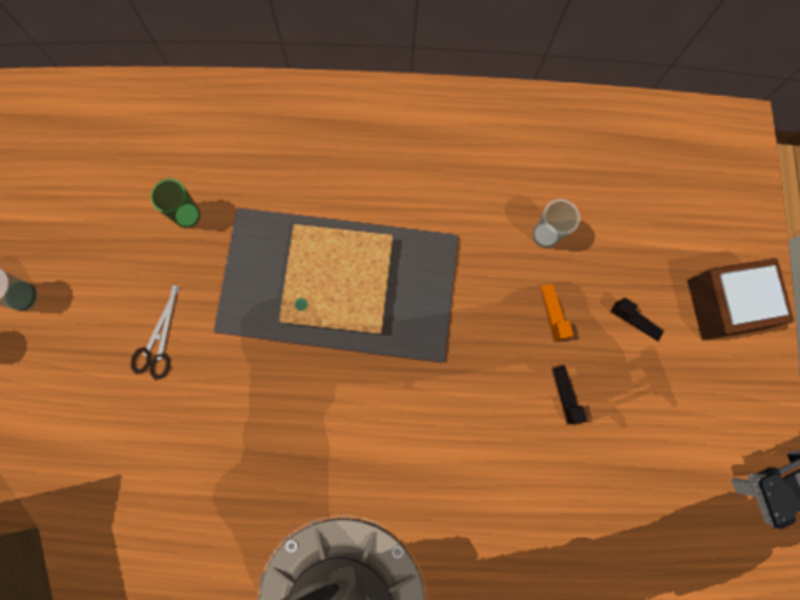

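View pics/scene0.png

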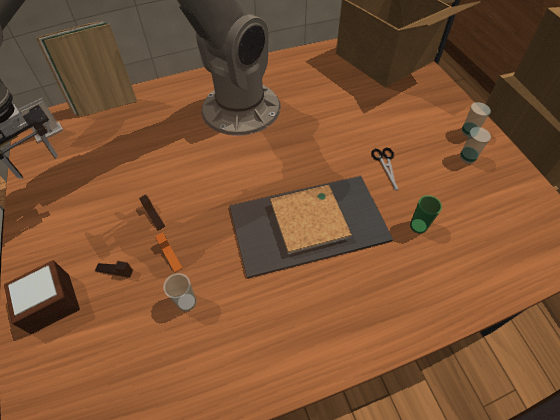

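Three wedge shapes show in the top view: orange at about (390,218) in 560-wide pixels, black at (446,223) and black at (399,276). Only the orange one matches the description. Next I segment it and the board's cork face, and check both in an enlarged crop.

```bash
cat > m.py <<'E'
from h import *
def quad(mask):
    n,l,s,c=cv2.connectedComponentsWithStats(mask.astype(np.uint8))
    k=1+np.argmax(s[1:,4]); m=(l==k).astype(np.uint8)
    return s[k],cv2.findContours(m,0,1)[0][0][:,0].astype(float)
def boardfit(cam,im):
    # cork = non-dark inside slab region
    x0,y0,x1,y1=(185,147,285,240) if cam=="top" else (255,175,365,265)
    hsv=cv2.cvtColor(im,cv2.COLOR_BGR2HSV)
    msk=np.zeros(im.shape[:2],bool); msk[y0:y1,x0:x1]=(im[y0:y1,x0:x1].max(2)>125)
    n,l=cv2.connectedComponents(msk.astype(np.uint8)); 
    c=l[195,237] if cam=="top" else l[220,310]
    ct=cv2.findContours((l==c).astype(np.uint8),0,1)[0][0][:,0]
    w=np.array([at(cam,p,44) for p in ct.astype(float)],np.float32)
    return cv2.minAreaRect(w)
def wedgemask(im):
    hsv=cv2.cvtColor(im,cv2.COLOR_BGR2HSV)
    return (hsv[...,1]>235)&(hsv[...,0]<20)&(hsv[...,2]>110)
E
python3 - <<'E'
from m import *
for c in ("top","scene"):
    im=snapshot(c); cv2.imwrite(f"pics/{c}1.png",im)
    b=boardfit(c,im);print(c,"board",b,np.round(cv2.boxPoints(b)))
    hsv=cv2.cvtColor(im,cv2.COLOR_BGR2HSV)
    p=(390,215) if c=="top" else (166,250)
    print(hsv[p[1]-6:p[1]+7:3,p[0]-9:p[0]+10:3].tolist())
    x,y=(370,190) if c=="top" else (140,220)
    cr=cv2.resize(im[y:y+60,x:x+50],None,fx=8,fy=8,interpolation=cv2.INTER_CUBIC)
    cv2.imwrite(f"pics/c_{c}.png",cr)
cv2.imwrite("pics/crop.png",np.hstack([cv2.imread("pics/c_top.png"),cv2.imread("pics/c_scene.png")]))
E
```

```text
top board ((557.3401489257812, 39.66474151611328), (181.7847900390625, 180.83346557617188), 86.39952850341797) [[461. -45.]
 [642. -57.]
 [653. 125.]
 [473. 136.]]
[[[15, 255, 167], [15, 255, 205], [15, 255, 205], [14, 232, 168], [13, 179, 151], [13, 180, 150], [13, 178, 152]], [[13, 215, 139], [15, 255, 205], [15, 255, 204], [15, 255, 201], [13, 175, 137], [13, 180, 150], [13, 181, 149]], [[13, 186, 145], [15, 255, 202], [15, 255, 204], [15, 255, 207], [13, 194, 126], [13, 178, 155], [13, 180, 154]], [[13, 179, 162], [15, 255, 179], [15, 255, 205], [15, 255, 206], [14, 232, 163], [13, 178, 165], [13, 177, 164]], [[13, 177, 157], [14, 255, 154], [15, 255, 205], [15, 255, 205], [15, 255, 199], [13, 177, 160], [13, 177, 163]]]
scene board ((559.026123046875, 39.62715148925781), (179.75387573242188, 181.30799865722656), 86.28254699707031) [[463. -44.]
 [644. -56.]
 [655. 123.]
 [474. 135.]]
[[[12, 159, 90], [11, 202, 101], [12, 200, 106], [10, 200, 106], [12, 181, 131], [12, 165, 141], [12, 161, 139]], [[12, 164, 90], [11, 172, 80], [11, 194, 108], [11, 205, 189], [11, 204, 184], [13, 161, 133], [12, 165, 136]], [[12, 166, 89], [12, 167, 84], [11, 205, 185], [11, 206, 181], [11, 202, 183], [12, 198, 180], [12, 163, 127]], [[12, 163, 94], [12, 168, 97], [11, 156, 77], [12, 202, 183], [12, 201, 184], [12, 198, 185], [12, 163, 141]], [[12, 160, 129], [12, 163, 141], [12, 163, 89], [12, 203, 180], [12, 202, 183], [12, 201, 183], [12, 198, 182]]]
```

View pics/crop.png

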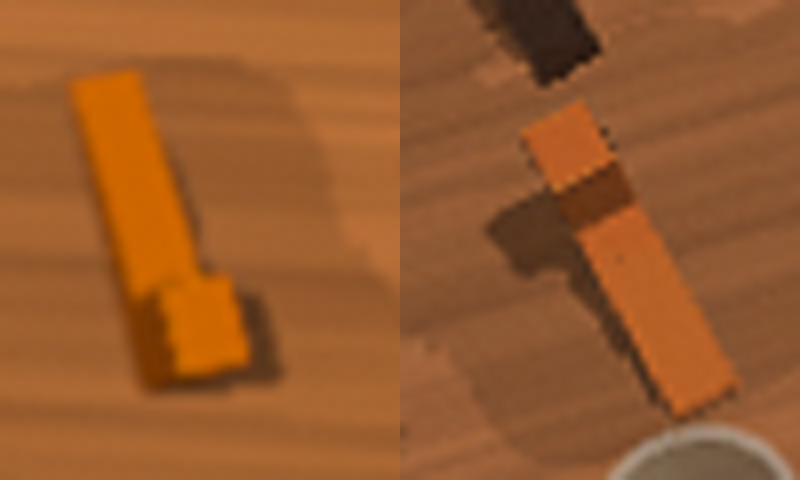

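The crop shows the orange wedge on its own: thin end toward +x (up in the top view), grip block at the near end. I'll compute its pose from both views.

Run:
```python
from h import *
for c,b,t in (("top",(395.0,230.0),(382.8,199.3)),("scene",(160.8,237.7),(178,269.1))):
    B=at(c,b,46);T=at(c,t,4);d=T-B
    print(c,B,T,np.linalg.norm(d),np.degrees(np.arctan2(d[1],d[0])))
C=np.array([558,39.6]);a=np.radians(-3.65);R=np.array([[np.cos(a),-np.sin(a)],[np.sin(a),np.cos(a)]])
for p in ((-70,70),(70,70),(70,-70),(-70,-70)): print(p,np.round(C+R@p,1))
o=r.get_obs();print(np.degrees(np.arctan2(o['ee_rot'][1,1],o['ee_rot'][0,1])))
for c in("top","scene"): print(proj(c,[[558,39.6,44]]))
```

```text
top [ 483.50370621 -366.57526946] [ 571.0647623  -347.37722741] 89.64096920672732 12.36659919553259
scene [ 485.39857357 -366.35672509] [ 571.27175857 -345.99360123] 88.25452235888271 13.340159062646627
(-70, 70) [492.6 113.9]
(70, 70) [632.3 105. ]
(70, -70) [623.4 -34.7]
(-70, -70) [483.7 -25.8]
-67.89869916600986
[[234.96570196 193.51930103]]
[[309.24958659 215.63438406]]
```

Call:
{"method": "jog_arm", "body": {"series": [{"dx": 0.0115,"dy": 0.03,"dz": -0.003,"hand": 0},{"dx": 0.0115,"dy": 0.03,"dz": -0.003,"hand": 0},{"dx": 0.0115,"dy": 0.03,"dz": -0.003,"hand": 0},{"dx": 0.0115,"dy": 0.03,"dz": -0.003,"hand": 0},{"dx": 0.0115,"dy": 0.03,"dz": -0.003,"hand": 0},{"dx": 0.0115,"dy": 0.03,"dz": -0.003,"hand": 0},{"dx": 0.0115,"dy": 0.03,"dz": -0.003,"hand": 0},{"dx": 0.0115,"dy": 0.03,"dz": -0.003,"hand": 0},{"dx": 0.0115,"dy": 0.03,"dz": -0.003,"hand": 0},{"dx": 0.0115,"dy": 0.03,"dz": -0.003,"hand": 0},{"dx": 0.0115,"dy": 0.03,"dz": -0.003,"hand": 0},{"dx": 0.0115,"dy": 0.03,"dz": -0.003,"hand": 0}], "squeeze": 10}}

```text
validation failed for argument at $.se...
```

Call:
{"method": "jog_arm", "body": {"series": [{"dx": 0.0115,"dy": 0.03,"dz": -0.013},{"dx": 0.0115,"dy": 0.03,"dz": -0.013},{"dx": 0.0115,"dy": 0.03,"dz": -0.013},{"dx": 0.0115,"dy": 0.03,"dz": -0.013},{"dx": 0.0115,"dy": 0.03,"dz": -0.013},{"dx": 0.0115,"dy": 0.03,"dz": -0.013},{"dx": 0.0115,"dy": 0.03,"dz": -0.013},{"dx": 0.0115,"dy": 0.03,"dz": -0.013},{},{}]}}

```text
validation failed for argument at $.se...
```

Call:
{"method": "jog_arm", "body": {"series": [{"dx": 0.0115,"dy": 0.03,"dz": -0.003,"spin": 0,"hand": 0},{"dx": 0.0115,"dy": 0.03,"dz": -0.003,"spin": 0,"hand": 0}]}}

```text
time_s: 1.27
eef_pos: [276.1, -565.6, 199.0]
ee_rot: [[0.928, 0.374, -0.0], [0.374, -0.928, -0.0], [-0.001, 0.0, -1.0]]
contact_force: [1.6, 0.4, 0.2]
opening: 83.8
```

Call:
{"method": "jog_arm", "body": {"series": [{"dx": 0.0115,"dy": 0.03,"dz": -0.003,"spin": 0,"hand": 0},{"dx": 0.0115,"dy": 0.03,"dz": -0.003,"spin": 0,"hand": 0},{"dx": 0.0115,"dy": 0.03,"dz": -0.003,"spin": 0,"hand": 0},{"dx": 0.0115,"dy": 0.03,"dz": -0.003,"spin": 0,"hand": 0},{"dx": 0.0115,"dy": 0.03,"dz": -0.003,"spin": 0,"hand": 0},{"dx": 0.0115,"dy": 0.03,"dz": -0.003,"spin": 0,"hand": 0},{"dx": 0.0115,"dy": 0.03,"dz": -0.003,"spin": 0,"hand": 0},{"dx": 0.0115,"dy": 0.03,"dz": -0.003,"spin": 0,"hand": 0},{"dx": 0.0115,"dy": 0.03,"dz": -0.003,"spin": 0,"hand": 0},{"dx": 0.0115,"dy": 0.03,"dz": -0.003,"spin": 0,"hand": 0},{"dx": 0.0115,"dy": 0.03,"dz": -0.003,"spin": 0,"hand": 0},{"dx": 0.0115,"dy": 0.03,"dz": -0.003,"spin": 0,"hand": 0}]}}

```text
time_s: 2.27
eef_pos: [415.3, -203.9, 163.6]
ee_rot: [[0.927, 0.376, 0.001], [0.376, -0.927, -0.0], [0.0, 0.0, -1.0]]
contact_force: [0.7, -0.2, -0.2]
opening: 4.1
```

Call:
{"method": "jog_arm", "body": {"series": [{"dx": 0.0115,"dy": 0.03,"dz": -0.014,"spin": 0,"hand": 0},{"dx": 0.0115,"dy": 0.03,"dz": -0.014,"spin": 0,"hand": 0},{"dx": 0.0115,"dy": 0.03,"dz": -0.014,"spin": 0,"hand": 0},{"dx": 0.0115,"dy": 0.03,"dz": -0.014,"spin": 0,"hand": 0},{"dx": 0.0115,"dy": 0.03,"dz": -0.014,"spin": 0,"hand": 0},{"dx": 0.0115,"dy": 0.03,"dz": -0.014,"spin": 0,"hand": 0},{"dx": 0,"dy": 0,"dz": -0.014,"spin": 0,"hand": 0},{"dx": 0,"dy": 0,"dz": 0,"spin": 0,"hand": 0}]}}

```text
time_s: 2.93
eef_pos: [483.1, -23.6, 63.5]
ee_rot: [[0.925, 0.379, -0.003], [0.379, -0.925, 0.001], [-0.002, -0.002, -1.0]]
contact_force: [-1.2, -0.5, -0.1]
opening: 0.4
```

Call:
{"method": "jog_arm", "body": {"series": [{"dx": 0,"dy": -0.001,"dz": -0.014,"spin": 0,"hand": 0},{"dx": 0,"dy": 0,"dz": -0.003,"spin": 0,"hand": 0},{"dx": 0,"dy": 0,"dz": -0.001,"spin": 0,"hand": 0},{"dx": 0,"dy": 0,"dz": -0.0005,"spin": 0,"hand": 0},{"dx": 0,"dy": 0,"dz": -0.0005,"spin": 0,"hand": 0},{"dx": 0,"dy": 0,"dz": -0.0005,"spin": 0,"hand": 0},{"dx": 0,"dy": 0,"dz": 0,"spin": 0,"hand": 0}]}}

```text
time_s: 3.52
eef_pos: [484.2, -26.6, 46.4]
ee_rot: [[0.927, 0.376, 0.001], [0.376, -0.927, -0.0], [0.001, 0.0, -1.0]]
contact_force: [0.1, -0.2, -0.2]
opening: 0.3
```

Call:
{"method": "jog_arm", "body": {"series": [{"dx": 0,"dy": 0,"dz": -0.001,"spin": 0,"hand": 0},{"dx": 0,"dy": 0,"dz": -0.001,"spin": 0,"hand": 0},{"dx": 0,"dy": 0,"dz": -0.0005,"spin": 0,"hand": 0},{"dx": 0,"dy": 0,"dz": -0.0003,"spin": 0,"hand": 0},{"dx": 0,"dy": 0,"dz": 0,"spin": 0,"hand": 0}]}}

```text
time_s: 3.93
eef_pos: [484.1, -26.4, 43.3]
ee_rot: [[0.927, 0.376, 0.0], [0.376, -0.927, -0.0], [0.0, 0.0, -1.0]]
contact_force: [-1.9, -1.1, 6.3]
opening: 0.5
```

Fourth corner is firm: 6.3 N at 0.8 mm. Next is the stud corner.

Call:
{"method": "jog_arm", "body": {"series": [{"dx": 0,"dy": 0,"dz": 0.01,"spin": 0,"hand": 0},{"dx": 0.002,"dy": 0.035,"dz": 0.006,"spin": 0,"hand": 0},{"dx": 0.002,"dy": 0.035,"dz": 0,"spin": 0,"hand": 0},{"dx": 0.002,"dy": 0.035,"dz": 0,"spin": 0,"hand": 0},{"dx": 0.002,"dy": 0.035,"dz": -0.005,"spin": 0,"hand": 0},{"dx": 0,"dy": 0,"dz": -0.008,"spin": 0,"hand": 0},{"dx": 0,"dy": 0,"dz": -0.001,"spin": 0,"hand": 0},{"dx": 0,"dy": 0,"dz": -0.001,"spin": 0,"hand": 0},{"dx": 0,"dy": 0,"dz": -0.0005,"spin": 0,"hand": 0},{"dx": 0,"dy": 0,"dz": -0.0005,"spin": 0,"hand": 0},{"dx": 0,"dy": 0,"dz": 0,"spin": 0,"hand": 0}]}}

```text
time_s: 4.85
eef_pos: [492.0, 112.7, 43.5]
ee_rot: [[0.927, 0.375, -0.0], [0.375, -0.927, -0.0], [-0.0, 0.0, -1.0]]
contact_force: [-3.5, -0.5, 6.2]
opening: 0.5
```

Firm as well: 6.2 N. On to the second corner.

Call:
{"method": "jog_arm", "body": {"series": [{"dx": 0,"dy": 0,"dz": 0.01,"spin": 0,"hand": 0},{"dx": 0.035,"dy": -0.002,"dz": 0.006,"spin": 0,"hand": 0},{"dx": 0.035,"dy": -0.002,"dz": 0,"spin": 0,"hand": 0},{"dx": 0.035,"dy": -0.002,"dz": 0,"spin": 0,"hand": 0},{"dx": 0.035,"dy": -0.002,"dz": -0.005,"spin": 0,"hand": 0},{"dx": 0,"dy": 0,"dz": -0.008,"spin": 0,"hand": 0},{"dx": 0,"dy": 0,"dz": -0.001,"spin": 0,"hand": 0},{"dx": 0,"dy": 0,"dz": -0.001,"spin": 0,"hand": 0},{"dx": 0,"dy": 0,"dz": -0.0005,"spin": 0,"hand": 0},{"dx": 0,"dy": 0,"dz": -0.0005,"spin": 0,"hand": 0},{"dx": 0,"dy": 0,"dz": 0,"spin": 0,"hand": 0}]}}

```text
time_s: 5.77
eef_pos: [631.4, 105.5, 43.9]
ee_rot: [[0.926, 0.377, 0.0], [0.377, -0.926, -0.0], [-0.0, 0.0, -1.0]]
contact_force: [-2.1, -1.2, 3.3]
opening: 0.3
```

Call:
{"method": "jog_arm", "body": {"series": [{"dx": 0,"dy": 0,"dz": -0.0005,"spin": 0,"hand": 0},{"dx": 0,"dy": 0,"dz": -0.0003,"spin": 0,"hand": 0},{"dx": 0,"dy": 0,"dz": 0,"spin": 0,"hand": 0}]}}

```text
time_s: 6.02
eef_pos: [631.5, 105.5, 43.0]
ee_rot: [[0.926, 0.376, -0.0], [0.376, -0.926, -0.0], [-0.0, 0.0, -1.0]]
contact_force: [-5.6, -1.9, 10.2]
opening: 0.6
```

Firm (10.2 N), so the third corner should be the one. I'll press it several millimetres to confirm.

Call:
{"method": "jog_arm", "body": {"series": [{"dx": 0,"dy": 0,"dz": 0.01,"spin": 0,"hand": 0},{"dx": -0.002,"dy": -0.035,"dz": 0.006,"spin": 0,"hand": 0},{"dx": -0.002,"dy": -0.035,"dz": 0,"spin": 0,"hand": 0},{"dx": -0.002,"dy": -0.035,"dz": 0,"spin": 0,"hand": 0},{"dx": -0.002,"dy": -0.035,"dz": -0.005,"spin": 0,"hand": 0},{"dx": 0,"dy": 0,"dz": -0.008,"spin": 0,"hand": 0},{"dx": 0,"dy": 0,"dz": -0.001,"spin": 0,"hand": 0},{"dx": 0,"dy": 0,"dz": -0.001,"spin": 0,"hand": 0},{"dx": 0,"dy": 0,"dz": -0.001,"spin": 0,"hand": 0},{"dx": 0,"dy": 0,"dz": 0,"spin": 0,"hand": 0}]}}

```text
time_s: 6.85
eef_pos: [624.3, -32.7, 42.7]
ee_rot: [[0.926, 0.378, 0.001], [0.378, -0.926, 0.001], [0.001, -0.0, -1.0]]
contact_force: [-0.3, 0.8, 1.6]
opening: 0.5
```

Call:
{"method": "jog_arm", "body": {"series": [{"dx": 0,"dy": 0,"dz": -0.001,"spin": 0,"hand": 0},{"dx": 0,"dy": 0,"dz": 0,"spin": 0,"hand": 0}]}}

```text
time_s: 7.02
eef_pos: [624.2, -33.3, 41.5]
ee_rot: [[0.926, 0.377, 0.0], [0.377, -0.926, 0.0], [0.0, -0.0, -1.0]]
contact_force: [0.1, 0.4, 0.7]
opening: 0.2
```

Call:
{"method": "jog_arm", "body": {"series": [{"dx": 0,"dy": 0,"dz": -0.001,"spin": 0,"hand": 0},{"dx": 0,"dy": 0,"dz": -0.001,"spin": 0,"hand": 0},{"dx": 0,"dy": 0,"dz": 0,"spin": 0,"hand": 0}]}}

```text
time_s: 7.27
eef_pos: [624.2, -34.0, 39.4]
ee_rot: [[0.926, 0.377, 0.0], [0.377, -0.926, 0.0], [0.0, -0.0, -1.0]]
contact_force: [-0.1, 2.2, 4.5]
opening: 0.2
```

Call:
{"method": "jog_arm", "body": {"series": [{"dx": 0,"dy": 0,"dz": -0.0005,"spin": 0,"hand": 0},{"dx": 0,"dy": 0,"dz": 0,"spin": 0,"hand": 0},{"dx": 0,"dy": 0,"dz": 0,"spin": 0,"hand": 0}]}}

```text
time_s: 7.52
eef_pos: [624.3, -33.9, 39.2]
ee_rot: [[0.926, 0.376, 0.001], [0.376, -0.926, 0.0], [0.001, -0.0, -1.0]]
contact_force: [-0.3, 2.9, 7.1]
opening: 0.3
```

The third corner gave way by about 4 mm, so it sits over the thin pad. The wedge goes in under the board's −y edge at board x = +40. Next I lift and travel to the wedge.

Call:
{"method": "jog_arm", "body": {"series": [{"dx": 0,"dy": 0,"dz": 0.03,"spin": 0,"hand": 0},{"dx": -0.007,"dy": -0.016,"dz": 0.03,"spin": 0,"hand": 0.6},{"dx": -0.013,"dy": -0.031,"dz": 0.02,"spin": -0.9,"hand": 0.6},{"dx": -0.013,"dy": -0.031,"dz": 0.02,"spin": -1,"hand": 0.6},{"dx": -0.013,"dy": -0.031,"dz": 0,"spin": -1,"hand": 0.6},{"dx": -0.013,"dy": -0.031,"dz": 0,"spin": -1,"hand": 0.6},{"dx": -0.013,"dy": -0.031,"dz": 0,"spin": -1,"hand": 0.6},{"dx": -0.013,"dy": -0.031,"dz": 0,"spin": -1,"hand": 0.6},{"dx": -0.013,"dy": -0.031,"dz": 0,"spin": -1,"hand": 0.6},{"dx": -0.013,"dy": -0.031,"dz": 0,"spin": -1,"hand": 0.6},{"dx": -0.013,"dy": -0.031,"dz": 0,"spin": -1,"hand": 0.6},{"dx": -0.013,"dy": -0.031,"dz": 0,"spin": -1,"hand": 0.6}]}}

```text
time_s: 8.52
eef_pos: [485.8, -361.9, 138.8]
ee_rot: [[0.978, 0.21, -0.0], [0.21, -0.978, 0.0], [-0.0, -0.0, -1.0]]
contact_force: [0.6, 0.0, 0.8]
opening: 56.4
```

Call:
{"method": "jog_arm", "body": {"series": [{"dx": -0.003,"dy": -0.007,"dz": -0.01,"spin": 0,"hand": 0.6},{"dx": 0,"dy": 0,"dz": -0.03,"spin": 0,"hand": 0.6},{"dx": 0,"dy": 0,"dz": -0.02,"spin": 0,"hand": 0.6},{"dx": 0,"dy": 0,"dz": 0,"spin": 0,"hand": 0.6}]}}

```text
time_s: 8.85
eef_pos: [481.6, -366.2, 74.9]
ee_rot: [[0.977, 0.211, -0.005], [0.211, -0.977, 0.003], [-0.004, -0.004, -1.0]]
contact_force: [-0.5, 0.3, 0.1]
opening: 56.2
```

Run:
```python
from m import *
for c in("top","scene"):
    im=snapshot(c); cv2.imwrite(f"pics/{c}2.png",im); print(boardfit(c,im))
o=r.get_obs();print(o['eef_pos'],o['joint_positions'])
for p in ((237,208),(215,332),(458,236),(445,362)): print(at("top",(p[0]*.7,p[1]*.7),12))
a=cv2.resize(cv2.imread("pics/top2.png")[150:290,330:470],None,fx=4,fy=4)
b=cv2.resize(cv2.imread("pics/scene2.png")[170:310,90:150+40],None,fx=4,fy=4)
cv2.imwrite("pics/g.png",cv2.resize(np.hstack([a,b]),None,fx=.8,fy=.8))
```

```text
((557.2687377929688, 39.85391616821289), (181.60263061523438, 181.4918212890625), 86.24271392822266)
((558.9893798828125, 39.877647399902344), (179.8197784423828, 181.97706604003906), 85.96849822998047)
[ 483.64805318 -367.03525216   78.67694653] [ 0.66714747  0.46138067 -0.15866343  1.8598365   0.09530805  0.82924909
 -0.89745068]
[689.32421274 237.82390224]
[452.30390736 254.38469709]
[ 653.78099226 -179.15197241]
[ 419.09169419 -161.40370613]
```

View pics/g.png

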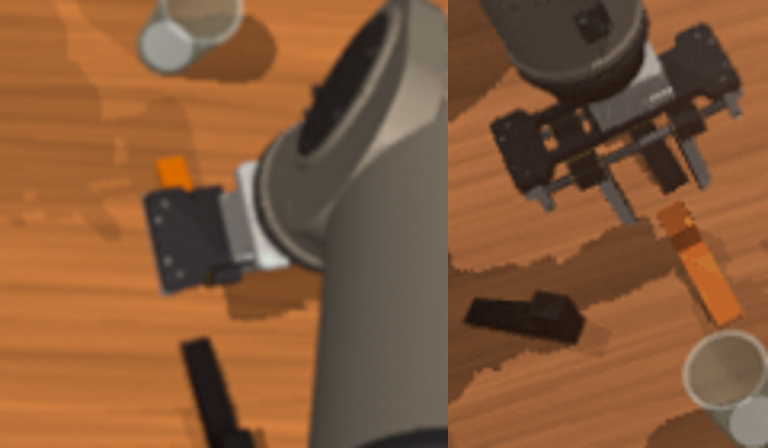

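The gripper straddles the orange block, and the crop shows nothing else between the fingers. I'll descend and grip it.

Call:
{"method": "jog_arm", "body": {"series": [{"dx": 0,"dy": 0,"dz": -0.02,"spin": 0,"hand": 0.6},{"dx": 0,"dy": 0,"dz": -0.02,"spin": 0,"hand": 0.6},{"dx": 0,"dy": 0,"dz": -0.018,"spin": 0,"hand": 0.6},{"dx": 0,"dy": 0,"dz": -0.006,"spin": 0,"hand": 0.6},{"dx": 0,"dy": 0,"dz": 0,"spin": 0,"hand": 0},{"dx": 0,"dy": 0,"dz": 0,"spin": 0,"hand": 0},{"dx": 0,"dy": 0,"dz": 0,"spin": 0,"hand": 0},{"dx": 0,"dy": 0,"dz": 0,"spin": 0,"hand": 0},{"dx": 0,"dy": 0,"dz": 0,"spin": 0,"hand": 0}], "squeeze": 15}}

```text
time_s: 9.7
eef_pos: [484.5, -367.7, 15.9]
ee_rot: [[0.977, 0.211, 0.001], [0.211, -0.977, -0.001], [0.001, 0.001, -1.0]]
contact_force: [-0.2, 0.5, -0.2]
opening: 26.4
```

Call:
{"method": "jog_arm", "body": {"series": [{"dx": 0,"dy": 0,"dz": 0,"spin": 0,"hand": 0},{"dx": 0,"dy": 0,"dz": 0,"spin": 0,"hand": 0},{"dx": 0,"dy": 0,"dz": 0.02,"spin": 0,"hand": 0},{"dx": 0,"dy": 0,"dz": 0.02,"spin": 0,"hand": 0},{"dx": 0,"dy": 0,"dz": 0.02,"spin": 0,"hand": 0},{"dx": 0,"dy": 0,"dz": 0.02,"spin": 0,"hand": 0},{"dx": 0,"dy": 0,"dz": 0,"spin": 0,"hand": 0}]}}

```text
time_s: 10.28
eef_pos: [485.6, -368.5, 98.9]
ee_rot: [[0.977, 0.211, 0.004], [0.211, -0.977, -0.003], [0.004, 0.004, -1.0]]
contact_force: [1.3, -0.2, -0.6]
opening: 24.2
```

Call:
{"method": "jog_arm", "body": {"series": [{"dx": 0.0085,"dy": 0.018,"dz": 0,"spin": 6,"hand": 0},{"dx": 0.0085,"dy": 0.018,"dz": 0,"spin": 6,"hand": 0},{"dx": 0.0085,"dy": 0.018,"dz": 0,"spin": 6,"hand": 0},{"dx": 0.0085,"dy": 0.018,"dz": 0,"spin": 6,"hand": 0},{"dx": 0.0085,"dy": 0.018,"dz": 0,"spin": 6,"hand": 0},{"dx": 0.0085,"dy": 0.018,"dz": 0,"spin": 6,"hand": 0},{"dx": 0.0085,"dy": 0.018,"dz": 0,"spin": 6,"hand": 0},{"dx": 0.0085,"dy": 0.018,"dz": 0,"spin": 6,"hand": 0},{"dx": 0.0085,"dy": 0.018,"dz": 0,"spin": 6,"hand": 0},{"dx": 0.0085,"dy": 0.018,"dz": 0,"spin": 6,"hand": 0},{"dx": 0.0085,"dy": 0.017,"dz": 0,"spin": 6,"hand": 0},{"dx": 0.0085,"dy": 0.017,"dz": 0,"spin": 6,"hand": 0}]}}

```text
time_s: 11.28
eef_pos: [586.1, -152.4, 94.6]
ee_rot: [[0.096, 0.995, -0.0], [0.995, -0.096, 0.0], [0.0, -0.0, -1.0]]
contact_force: [-0.3, 0.4, -0.2]
opening: 23.9
```

Call:
{"method": "jog_arm", "body": {"series": [{"dx": 0,"dy": 0,"dz": 0,"spin": 2,"hand": 0},{"dx": 0,"dy": 0,"dz": -0.025,"spin": 0,"hand": 0},{"dx": 0,"dy": 0,"dz": -0.025,"spin": 0,"hand": 0},{"dx": 0,"dy": 0,"dz": -0.01,"spin": 0,"hand": 0},{"dx": 0,"dy": 0,"dz": 0,"spin": 0,"hand": 0},{"dx": 0,"dy": 0,"dz": 0,"spin": 0,"hand": 0}]}}

```text
time_s: 11.78
eef_pos: [585.8, -153.2, 34.9]
ee_rot: [[0.066, 0.998, -0.001], [0.998, -0.066, 0.0], [0.0, -0.001, -1.0]]
contact_force: [-0.2, -0.1, -1.4]
opening: 24.2
```

Run:
```python
from m import *
for c in("top","scene"):
    im=snapshot(c); cv2.imwrite(f"pics/{c}3.png",im)
    for d in landmark_of(c,"wedge_tip")[:3]: print(c,round(d['score'],2),d['point'],at(c,d['point'],22))
o=r.get_obs();print(o['eef_pos'],o['joint_positions'],o['contact_force'],np.degrees(np.arctan2(o['ee_rot'][1,1],o['ee_rot'][0,1])))
a=cv2.resize(cv2.imread("pics/top3.png")[150:270,190:340],(750,600))
b=cv2.resize(cv2.imread("pics/scene3.png")[150:300,220:380],(640,600))
cv2.imwrite("pics/g3.png",cv2.resize(np.hstack([a,b]),(800,346)))
```

```text
top 0.93 [459.4, 236.0] [ 479.14161732 -545.78986757]
top 0.74 [278.7, 186.0] [588.71223063 -70.37656687]
scene 0.86 [97.5, 269.7] [ 508.72009058 -553.9197633 ]
scene 0.7 [158.3, 229.0] [ 438.21586282 -371.80065634]
scene 0.59 [277.3, 242.5] [595.97278237 -69.27401372]
[ 586.72812133 -153.56941939   36.12169684] [ 0.50958333  0.55355174 -0.46740644  1.87179318  0.3392827   0.79320384
 -0.20472188] [-0.41915529  0.22080652 -1.69446452] -3.808263801810599
```

View pics/g3.png

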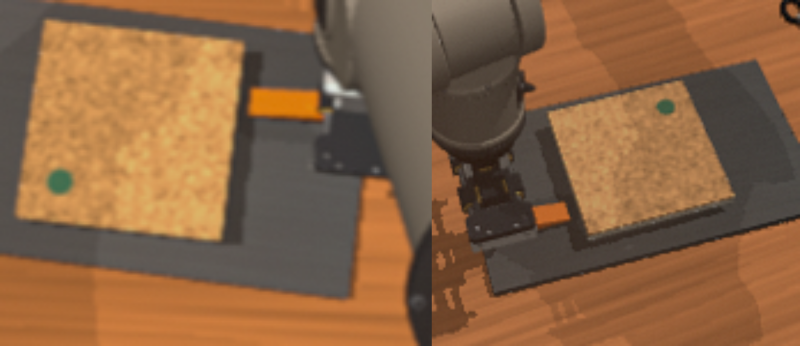

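Picture: the wedge is held square, its tip about 10 mm short of the board's −y edge, near board x = +40, and the back end over the slab. Now I lower it onto the slab.

Call:
{"method": "jog_arm", "body": {"series": [{"dx": 0,"dy": 0,"dz": -0.005,"spin": 0,"hand": 0},{"dx": 0,"dy": 0,"dz": -0.0015,"spin": 0,"hand": 0},{"dx": 0,"dy": 0,"dz": -0.001,"spin": 0,"hand": 0},{"dx": 0,"dy": 0,"dz": 0,"spin": 0,"hand": 0}]}}

```text
time_s: 12.32
eef_pos: [586.0, -153.5, 27.7]
ee_rot: [[0.066, 0.998, 0.0], [0.998, -0.066, -0.0], [-0.0, 0.0, -1.0]]
contact_force: [-2.5, 0.0, 5.4]
opening: 24.5
```

Call:
{"method": "jog_arm", "body": {"series": [{"dx": 0,"dy": 0,"dz": 0.0003,"spin": 0,"hand": 0},{"dx": 0.0006,"dy": 0.009,"dz": 0,"spin": 0,"hand": 0},{"dx": 0.0006,"dy": 0.009,"dz": 0,"spin": 0,"hand": 0},{"dx": 0.0006,"dy": 0.009,"dz": 0,"spin": 0,"hand": 0},{"dx": 0.0006,"dy": 0.009,"dz": 0,"spin": 0,"hand": 0},{"dx": 0,"dy": 0,"dz": 0,"spin": 0,"hand": 0},{"dx": 0,"dy": 0,"dz": 0,"spin": 0,"hand": 0}]}}

```text
time_s: 12.9
eef_pos: [588.5, -116.1, 27.7]
ee_rot: [[0.064, 0.998, 0.0], [0.998, -0.064, 0.0], [0.0, 0.0, -1.0]]
contact_force: [-0.2, 1.5, -0.2]
opening: 24.0
```

Call:
{"method": "jog_arm", "body": {"series": [{"dx": 0.0006,"dy": 0.008,"dz": 0,"spin": 0,"hand": 0},{"dx": 0.0003,"dy": 0.004,"dz": 0,"spin": 0,"hand": 0},{"dx": 0,"dy": 0,"dz": 0,"spin": 0,"hand": 0},{"dx": 0,"dy": 0,"dz": 0,"spin": 0,"hand": 0}]}}

```text
time_s: 13.23
eef_pos: [589.3, -104.9, 27.7]
ee_rot: [[0.066, 0.998, -0.0], [0.998, -0.066, 0.0], [0.0, -0.0, -1.0]]
contact_force: [-0.4, 0.9, 0.5]
opening: 24.0
```

Call:
{"method": "jog_arm", "body": {"series": [{"dx": 0.0001,"dy": 0.002,"dz": 0,"spin": 0,"hand": 0},{"dx": 0.0001,"dy": 0.002,"dz": 0,"spin": 0,"hand": 0},{"dx": 0.0001,"dy": 0.002,"dz": 0,"spin": 0,"hand": 0},{"dx": 0,"dy": 0,"dz": 0,"spin": 0,"hand": 0}]}}

```text
time_s: 13.57
eef_pos: [589.6, -99.0, 27.7]
ee_rot: [[0.066, 0.998, -0.0], [0.998, -0.066, 0.0], [0.0, -0.0, -1.0]]
contact_force: [0.7, 0.7, 1.5]
opening: 24.1
```

Call:
{"method": "jog_arm", "body": {"series": [{"dx": 0.0001,"dy": 0.001,"dz": 0,"spin": 0,"hand": 0},{"dx": 0.0001,"dy": 0.001,"dz": 0,"spin": 0,"hand": 0},{"dx": 0,"dy": 0,"dz": 0,"spin": 0,"hand": 0}]}}

```text
time_s: 13.82
eef_pos: [589.8, -97.3, 27.7]
ee_rot: [[0.066, 0.998, 0.0], [0.998, -0.066, 0.0], [0.0, 0.0, -1.0]]
contact_force: [0.0, -0.5, 1.5]
opening: 24.0
```

Call:
{"method": "jog_arm", "body": {"series": [{"dx": 0.0001,"dy": 0.001,"dz": 0,"spin": 0,"hand": 0},{"dx": 0.0001,"dy": 0.001,"dz": 0,"spin": 0,"hand": 0},{"dx": 0,"dy": 0,"dz": 0,"spin": 0,"hand": 0}]}}

```text
time_s: 14.07
eef_pos: [590.0, -95.1, 27.7]
ee_rot: [[0.066, 0.998, 0.0], [0.998, -0.066, 0.0], [0.0, -0.0, -1.0]]
contact_force: [-0.3, -0.6, 1.4]
opening: 23.6
```

Call:
{"method": "jog_arm", "body": {"series": [{"dx": 0.0001,"dy": 0.001,"dz": 0,"spin": 0,"hand": 0},{"dx": 0,"dy": 0,"dz": 0,"spin": 0,"hand": 0}]}}

```text
time_s: 14.23
eef_pos: [590.1, -94.2, 27.7]
ee_rot: [[0.066, 0.998, -0.0], [0.998, -0.066, 0.0], [0.0, -0.0, -1.0]]
contact_force: [-1.2, -1.1, 1.2]
opening: 24.4
```

Call:
{"method": "jog_arm", "body": {"series": [{"dx": 0.0001,"dy": 0.001,"dz": 0,"spin": 0,"hand": 0},{"dx": 0,"dy": 0,"dz": 0,"spin": 0,"hand": 0}]}}

```text
time_s: 14.4
eef_pos: [590.2, -93.2, 27.7]
ee_rot: [[0.066, 0.998, -0.0], [0.998, -0.066, 0.0], [0.0, -0.0, -1.0]]
contact_force: [-0.8, -0.8, 2.0]
opening: 24.0
```

Call:
{"method": "jog_arm", "body": {"series": [{"dx": 0.0001,"dy": 0.001,"dz": 0,"spin": 0,"hand": 0},{"dx": 0,"dy": 0,"dz": 0,"spin": 0,"hand": 0}]}}

```text
time_s: 14.57
eef_pos: [590.3, -92.2, 27.7]
ee_rot: [[0.066, 0.998, -0.0], [0.998, -0.066, 0.0], [0.0, -0.0, -1.0]]
contact_force: [-0.4, -1.2, 1.8]
opening: 24.0
```

Call:
{"method": "jog_arm", "body": {"series": [{"dx": 0.0001,"dy": 0.001,"dz": 0,"spin": 0,"hand": 0},{"dx": 0,"dy": 0,"dz": 0,"spin": 0,"hand": 0}]}}

```text
time_s: 14.73
eef_pos: [590.4, -91.3, 27.7]
ee_rot: [[0.066, 0.998, 0.0], [0.998, -0.066, -0.0], [-0.0, 0.0, -1.0]]
contact_force: [0.2, -2.2, 1.0]
opening: 23.8
```

Run:
```python
from m import *
ims={}
for c in("top","scene"):
    im=snapshot(c); cv2.imwrite(f"pics/{c}4.png",im); print(boardfit(c,im))
print(r.get_obs()['contact_force'],r.get_obs()['eef_pos'])
```

```text
((556.9034423828125, 36.20689392089844), (189.93243408203125, 181.98941040039062), 85.982177734375)
((559.3460083007812, 40.84233093261719), (178.22601318359375, 182.46263122558594), 85.79810333251953)
[-1.00308481 -1.64087581  1.97604962] [590.36046628 -91.33227162  27.65056047]
```

Call:
{"method": "jog_arm", "body": {"series": [{"dx": 0.0001,"dy": 0.001,"dz": 0,"spin": 0,"hand": 0},{"dx": 0,"dy": 0,"dz": 0,"spin": 0,"hand": 0}]}}

```text
time_s: 15.0
eef_pos: [590.4, -90.8, 27.7]
ee_rot: [[0.067, 0.998, -0.0], [0.998, -0.067, -0.001], [-0.001, -0.0, -1.0]]
contact_force: [-0.7, -5.1, 2.8]
opening: 23.8
```

Call:
{"method": "jog_arm", "body": {"series": [{"dx": 0.0001,"dy": 0.001,"dz": 0,"spin": 0,"hand": 0},{"dx": 0,"dy": 0,"dz": 0,"spin": 0,"hand": 0}]}}

```text
time_s: 15.17
eef_pos: [590.4, -90.4, 27.6]
ee_rot: [[0.067, 0.998, -0.0], [0.998, -0.067, -0.001], [-0.001, -0.0, -1.0]]
contact_force: [0.4, -7.1, 2.6]
opening: 23.9
```

Run:
```python
from m import *
ims={}
for c in("top","scene"):
    im=snapshot(c); cv2.imwrite(f"pics/{c}5.png",im); print(boardfit(c,im))
print(r.get_obs()['contact_force'],r.get_obs()['eef_pos'])
a=cv2.resize(cv2.imread("pics/top5.png")[140:245,180:310],(740,600))
b=cv2.resize(cv2.imread("pics/scene5.png")[170:280,250:370],(655,600))
cv2.imwrite("pics/g5.png",cv2.resize(np.hstack([a,b]),(800,344)))
```

```text
((557.0067749023438, 37.20866012573242), (187.7637939453125, 181.9036407470703), 86.13838958740234)
((559.3358154296875, 40.70341491699219), (177.9474334716797, 182.46263122558594), 85.79810333251953)
[-0.44911862 -7.2297029   2.11117442] [590.43374232 -90.38854242  27.66100274]
```

View pics/g5.png

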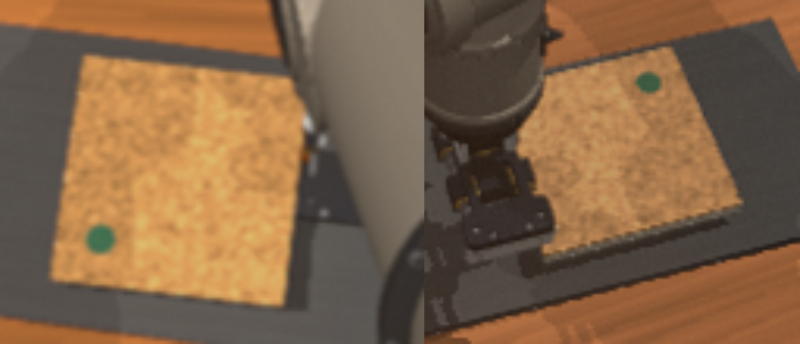

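The push force jumped from −2 to −7 N and the motion stalled, so the wedge is snug and the board hasn't visibly shifted. Releasing it.

Call:
{"method": "jog_arm", "body": {"series": [{"dx": 0,"dy": -0.0005,"dz": 0,"spin": 0,"hand": 0},{"dx": 0,"dy": 0,"dz": 0,"spin": 0,"hand": 0.5},{"dx": 0,"dy": 0,"dz": 0,"spin": 0,"hand": 0.5},{"dx": 0,"dy": 0,"dz": 0,"spin": 0,"hand": 0.5},{"dx": 0,"dy": 0,"dz": 0,"spin": 0,"hand": 0.5},{"dx": 0,"dy": 0,"dz": 0,"spin": 0,"hand": 0.5}]}}

```text
time_s: 15.77
eef_pos: [590.6, -89.6, 27.6]
ee_rot: [[0.066, 0.998, -0.0], [0.998, -0.066, 0.0], [0.0, -0.0, -1.0]]
contact_force: [0.5, -0.5, -0.4]
opening: 46.7
```

Call:
{"method": "jog_arm", "body": {"series": [{"dx": 0,"dy": 0,"dz": 0.015,"spin": 0,"hand": 0.5},{"dx": 0,"dy": 0,"dz": 0.03,"spin": 0,"hand": 0.5},{"dx": 0,"dy": 0,"dz": 0.03,"spin": 0,"hand": 0.5},{"dx": 0,"dy": 0,"dz": 0,"spin": 0,"hand": 0},{"dx": 0,"dy": 0,"dz": 0,"spin": 0,"hand": 0}]}}

```text
time_s: 16.18
eef_pos: [591.6, -89.9, 104.3]
ee_rot: [[0.066, 0.998, 0.003], [0.998, -0.066, -0.001], [-0.0, 0.003, -1.0]]
contact_force: [-0.2, 0.9, -0.3]
opening: 37.2
```

Call:
{"method": "jog_arm", "body": {"series": [{"dx": -0.014,"dy": 0.029,"dz": 0,"spin": 0,"hand": 0},{"dx": -0.014,"dy": 0.029,"dz": 0,"spin": 0,"hand": 0},{"dx": -0.014,"dy": 0.029,"dz": 0,"spin": 0,"hand": 0},{"dx": -0.014,"dy": 0.029,"dz": -0.01,"spin": 0,"hand": 0},{"dx": -0.014,"dy": 0.029,"dz": -0.01,"spin": 0,"hand": 0},{"dx": -0.014,"dy": 0.029,"dz": -0.01,"spin": 0,"hand": 0},{"dx": -0.014,"dy": 0.029,"dz": -0.01,"spin": 0,"hand": 0},{"dx": 0,"dy": 0,"dz": 0,"spin": 0,"hand": 0},{"dx": 0,"dy": 0,"dz": 0,"spin": 0,"hand": 0}]}}

```text
time_s: 16.93
eef_pos: [491.0, 114.6, 61.5]
ee_rot: [[0.063, 0.998, -0.002], [0.998, -0.063, 0.0], [-0.0, -0.002, -1.0]]
contact_force: [-0.1, -0.7, -0.1]
opening: 0.4
```

Run:
```python
from m import *
for c in("top","scene"):
    im=snapshot(c); cv2.imwrite(f"pics/{c}6.png",im)
print(r.get_obs()['contact_force'],r.get_obs()['eef_pos'])
a=cv2.resize(cv2.imread("pics/top6.png")[140:245,180:310],(740,600))
b=cv2.resize(cv2.imread("pics/scene6.png")[170:280,230:350],(655,600))
cv2.imwrite("pics/g6.png",cv2.resize(np.hstack([a,b]),(800,344)))
```

```text
[-0.57450717 -0.53934914 -0.51590687] [492.55607143 112.52835825  62.20274192]
```

View pics/g6.png

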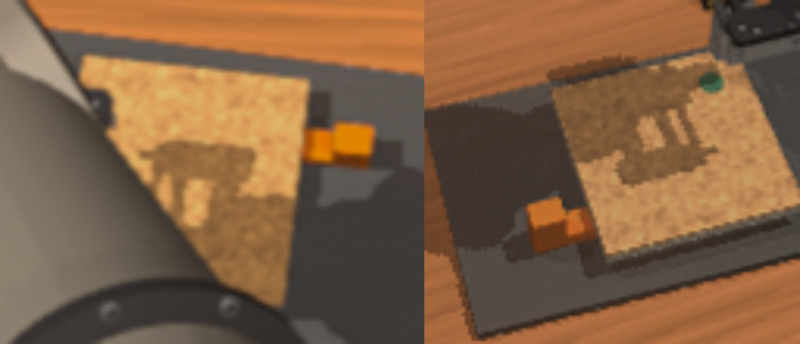

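Picture: the wedge sits with its ramp under the −y edge beside the third corner, let go and flat, and the board looks level. Now the proof presses, beginning at the stud corner.

Call:
{"method": "jog_arm", "body": {"series": [{"dx": 0,"dy": 0,"dz": -0.013,"spin": 0,"hand": 0},{"dx": 0,"dy": 0,"dz": -0.004,"spin": 0,"hand": 0},{"dx": 0,"dy": 0,"dz": -0.001,"spin": 0,"hand": 0},{"dx": 0,"dy": 0,"dz": -0.0005,"spin": 0,"hand": 0},{"dx": 0,"dy": 0,"dz": -0.0005,"spin": 0,"hand": 0},{"dx": 0,"dy": 0,"dz": 0,"spin": 0,"hand": 0}]}}

```text
time_s: 17.53
eef_pos: [492.8, 112.7, 44.0]
ee_rot: [[0.067, 0.998, 0.0], [0.998, -0.067, -0.0], [-0.0, 0.0, -1.0]]
contact_force: [-0.9, -2.1, 2.8]
opening: 0.7
```

Call:
{"method": "jog_arm", "body": {"series": [{"dx": 0,"dy": 0,"dz": -0.0005,"spin": 0,"hand": 0},{"dx": 0,"dy": 0,"dz": -0.0004,"spin": 0,"hand": 0},{"dx": 0,"dy": 0,"dz": 0,"spin": 0,"hand": 0}]}}

```text
time_s: 17.78
eef_pos: [492.9, 112.9, 43.2]
ee_rot: [[0.067, 0.998, 0.001], [0.998, -0.067, -0.0], [-0.0, 0.001, -1.0]]
contact_force: [-1.1, -3.7, 8.7]
opening: 0.2
```

Call:
{"method": "jog_arm", "body": {"series": [{"dx": 0,"dy": 0,"dz": 0,"spin": 0,"hand": 0},{"dx": 0,"dy": 0,"dz": 0,"spin": 0,"hand": 0},{"dx": 0,"dy": 0,"dz": 0,"spin": 0,"hand": 0},{"dx": 0,"dy": 0,"dz": 0,"spin": 0,"hand": 0}]}}

```text
time_s: 18.12
eef_pos: [492.9, 112.8, 43.2]
ee_rot: [[0.066, 0.998, 0.001], [0.998, -0.066, -0.0], [-0.0, 0.001, -1.0]]
contact_force: [-1.0, -3.4, 7.9]
opening: 0.4
```

Call:
{"method": "jog_arm", "body": {"series": [{"dx": 0,"dy": 0,"dz": 0.01,"spin": 0,"hand": 0},{"dx": 0.035,"dy": -0.002,"dz": 0.006,"spin": 0,"hand": 0},{"dx": 0.035,"dy": -0.002,"dz": 0,"spin": 0,"hand": 0},{"dx": 0.035,"dy": -0.002,"dz": 0,"spin": 0,"hand": 0},{"dx": 0.035,"dy": -0.002,"dz": -0.005,"spin": 0,"hand": 0},{"dx": 0,"dy": 0,"dz": -0.008,"spin": 0,"hand": 0},{"dx": 0,"dy": 0,"dz": -0.001,"spin": 0,"hand": 0},{"dx": 0,"dy": 0,"dz": -0.001,"spin": 0,"hand": 0},{"dx": 0,"dy": 0,"dz": -0.0005,"spin": 0,"hand": 0},{"dx": 0,"dy": 0,"dz": -0.0003,"spin": 0,"hand": 0},{"dx": 0,"dy": 0,"dz": 0,"spin": 0,"hand": 0}]}}

```text
time_s: 19.03
eef_pos: [632.2, 105.5, 43.8]
ee_rot: [[0.066, 0.998, 0.001], [0.998, -0.066, 0.0], [0.0, 0.0, -1.0]]
contact_force: [0.1, 0.8, 4.9]
opening: 0.7
```

Call:
{"method": "jog_arm", "body": {"series": [{"dx": 0,"dy": 0,"dz": -0.0003,"spin": 0,"hand": 0},{"dx": 0,"dy": 0,"dz": 0,"spin": 0,"hand": 0},{"dx": 0,"dy": 0,"dz": 0,"spin": 0,"hand": 0}]}}

```text
time_s: 19.28
eef_pos: [632.3, 105.5, 43.3]
ee_rot: [[0.066, 0.998, 0.0], [0.998, -0.066, 0.0], [0.0, 0.0, -1.0]]
contact_force: [-1.2, 1.0, 8.2]
opening: 0.5
```

Holding, then on to the third corner.

Call:
{"method": "jog_arm", "body": {"series": [{"dx": 0,"dy": 0,"dz": -0.0001,"spin": 0,"hand": 0},{"dx": 0,"dy": 0,"dz": 0,"spin": 0,"hand": 0},{"dx": 0,"dy": 0,"dz": 0,"spin": 0,"hand": 0},{"dx": 0,"dy": 0,"dz": 0,"spin": 0,"hand": 0}]}}

```text
time_s: 19.62
eef_pos: [632.3, 105.5, 43.3]
ee_rot: [[0.066, 0.998, 0.0], [0.998, -0.066, 0.0], [0.0, 0.0, -1.0]]
contact_force: [-1.5, -0.0, 8.7]
opening: 0.7
```

Call:
{"method": "jog_arm", "body": {"series": [{"dx": 0,"dy": 0,"dz": 0.01,"spin": 0,"hand": 0},{"dx": -0.002,"dy": -0.035,"dz": 0.006,"spin": 0,"hand": 0},{"dx": -0.002,"dy": -0.035,"dz": 0,"spin": 0,"hand": 0},{"dx": -0.002,"dy": -0.035,"dz": 0,"spin": 0,"hand": 0},{"dx": -0.002,"dy": -0.035,"dz": -0.005,"spin": 0,"hand": 0},{"dx": 0,"dy": 0,"dz": -0.008,"spin": 0,"hand": 0},{"dx": 0,"dy": 0,"dz": -0.001,"spin": 0,"hand": 0},{"dx": 0,"dy": 0,"dz": -0.001,"spin": 0,"hand": 0},{"dx": 0,"dy": 0,"dz": -0.0005,"spin": 0,"hand": 0},{"dx": 0,"dy": 0,"dz": -0.0003,"spin": 0,"hand": 0},{"dx": 0,"dy": 0,"dz": 0,"spin": 0,"hand": 0}]}}

```text
time_s: 20.53
eef_pos: [624.7, -33.8, 43.4]
ee_rot: [[0.065, 0.998, 0.0], [0.998, -0.065, -0.0], [-0.0, 0.0, -1.0]]
contact_force: [-2.3, -3.5, 6.5]
opening: 0.2
```

Call:
{"method": "jog_arm", "body": {"series": [{"dx": 0,"dy": 0,"dz": -0.0003,"spin": 0,"hand": 0},{"dx": 0,"dy": 0,"dz": 0,"spin": 0,"hand": 0},{"dx": 0,"dy": 0,"dz": 0,"spin": 0,"hand": 0},{"dx": 0,"dy": 0,"dz": 0,"spin": 0,"hand": 0},{"dx": 0,"dy": 0,"dz": 0,"spin": 0,"hand": 0},{"dx": 0,"dy": 0,"dz": 0,"spin": 0,"hand": 0}]}}

```text
time_s: 21.03
eef_pos: [624.7, -33.7, 43.3]
ee_rot: [[0.065, 0.998, 0.0], [0.998, -0.065, -0.0], [-0.0, 0.0, -1.0]]
contact_force: [-3.2, -3.9, 7.9]
opening: 0.3
```

Call:
{"method": "jog_arm", "body": {"series": [{"dx": 0,"dy": 0,"dz": 0.01,"spin": 0,"hand": 0},{"dx": -0.035,"dy": 0.002,"dz": 0.006,"spin": 0,"hand": 0},{"dx": -0.035,"dy": 0.002,"dz": 0,"spin": 0,"hand": 0},{"dx": -0.035,"dy": 0.002,"dz": 0,"spin": 0,"hand": 0},{"dx": -0.035,"dy": 0.002,"dz": -0.005,"spin": 0,"hand": 0},{"dx": 0,"dy": 0,"dz": -0.008,"spin": 0,"hand": 0},{"dx": 0,"dy": 0,"dz": -0.001,"spin": 0,"hand": 0},{"dx": 0,"dy": 0,"dz": -0.001,"spin": 0,"hand": 0},{"dx": 0,"dy": 0,"dz": -0.0005,"spin": 0,"hand": 0},{"dx": 0,"dy": 0,"dz": -0.0003,"spin": 0,"hand": 0},{"dx": 0,"dy": 0,"dz": 0,"spin": 0,"hand": 0}]}}

```text
time_s: 21.95
eef_pos: [485.8, -26.1, 43.2]
ee_rot: [[0.066, 0.998, 0.001], [0.998, -0.066, 0.001], [0.001, 0.001, -1.0]]
contact_force: [-2.6, 2.1, 8.9]
opening: 0.6
```

Third firm at 7.9 N, fourth at 8.9 N. I'll hold here, then lift well clear.

Call:
{"method": "jog_arm", "body": {"series": [{"dx": 0,"dy": 0,"dz": 0,"spin": 0,"hand": 0},{"dx": 0,"dy": 0,"dz": 0,"spin": 0,"hand": 0},{"dx": 0,"dy": 0,"dz": 0,"spin": 0,"hand": 0},{"dx": 0,"dy": 0,"dz": 0,"spin": 0,"hand": 0},{"dx": 0,"dy": 0,"dz": 0,"spin": 0,"hand": 0}]}}

```text
time_s: 22.37
eef_pos: [485.8, -26.1, 43.2]
ee_rot: [[0.066, 0.998, 0.001], [0.998, -0.066, 0.001], [0.001, 0.001, -1.0]]
contact_force: [-3.3, 1.8, 8.4]
opening: 0.7
```

Call:
{"method": "jog_arm", "body": {"series": [{"dx": 0,"dy": 0,"dz": 0.01,"spin": 0,"hand": 0},{"dx": 0,"dy": 0,"dz": 0.03,"spin": 0,"hand": 0},{"dx": 0,"dy": 0,"dz": 0.03,"spin": 0,"hand": 0},{"dx": 0,"dy": 0,"dz": 0.03,"spin": 0,"hand": 0},{"dx": -0.005,"dy": -0.03,"dz": 0.01,"spin": 0,"hand": 0},{"dx": -0.005,"dy": -0.03,"dz": 0,"spin": 0,"hand": 0},{"dx": -0.005,"dy": -0.03,"dz": 0,"spin": 0,"hand": 0},{"dx": -0.005,"dy": -0.03,"dz": 0,"spin": 0,"hand": 0},{"dx": -0.005,"dy": -0.03,"dz": 0,"spin": 0,"hand": 0},{"dx": -0.005,"dy": -0.03,"dz": 0,"spin": 0,"hand": 0},{"dx": 0,"dy": 0,"dz": 0,"spin": 0,"hand": 0},{"dx": 0,"dy": 0,"dz": 0,"spin": 0,"hand": 0}]}}

```text
time_s: 23.37
eef_pos: [454.9, -208.2, 153.3]
ee_rot: [[0.069, 0.998, 0.001], [0.998, -0.069, 0.0], [0.0, 0.001, -1.0]]
contact_force: [0.4, 0.2, -0.8]
opening: 0.7
```

Run:
```python
from m import *
for c in("top","scene"):
    im=snapshot(c); cv2.imwrite(f"pics/{c}7.png",im);print(boardfit(c,im))
    for d in landmark_of(c,"wedge")[:4]: print(c,round(d['score'],2),d['point'],at(c,d['point'],12))
a=cv2.resize(cv2.imread("pics/top7.png")[140:245,180:310],(740,600))
b=cv2.resize(cv2.imread("pics/scene7.png")[170:280,230:350],(655,600))
cv2.imwrite("pics/g7.png",cv2.resize(np.hstack([a,b]),(800,344)))
```

```text
((556.1300048828125, 24.621177673339844), (212.14173889160156, 181.1819305419922), 86.20700073242188)
top 0.71 [428.6, 215.8] [ 530.81861212 -467.76595498]
top 0.6 [287.1, 186.4] [591.32103712 -92.53545944]
((559.0987548828125, 39.77229690551758), (179.42076110839844, 182.69979858398438), 86.2319564819336)
scene 0.7 [265.8, 245.4] [ 588.23482993 -100.32781609]
scene 0.68 [293.7, 243.7] [609.92981706 -26.36598759]
scene 0.64 [147.8, 205.2] [ 336.16681433 -389.29564434]
scene 0.64 [125.1, 268.2] [ 523.88047203 -482.66626437]
```

View pics/g7.png

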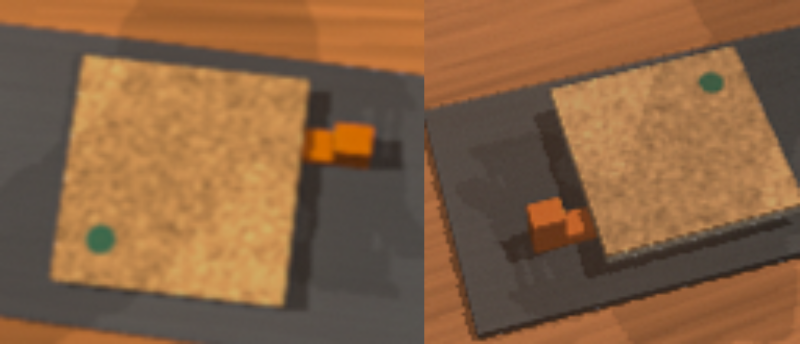

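The wedge is in place and the board hasn't visibly moved (the scene view's fit is within 1 mm of the start). The top view's fit includes the orange wedge, so I don't use it.

```bash
python3 -c "
from station import r
print(r.finish_job())"
```

```text
the job is handed in; nothing more can be done
None
```

The job is handed in at about 23 s of the 72 s allowed; the system reports no verdict.

- **Thin pad:** the third corner (board x +70, y −70) gave way by about 4 mm at 4 to 7 N. The other three were firm at 6 to 10 N.
- **Wedge:** I slid the orange wedge under the board's −y edge at board x ≈ +40. The push force jumped from about 2 N to 7 N and the motion stalled. That is slightly over the 3 to 4 N meant for "just snug". I then let go of it.
- **Proof presses:** in the order stud, second, third, fourth, each corner was firm at about 8 to 9 N for roughly half a second. That is a little under the 10 N asked but above the 5 N that is judged. The highest force read on the board all run was 10.2 N.
- **Last picture:** the wedge lies flat under the edge and the board looks level. The scene camera puts the board within 1 mm of where it began, and the gripper is clear of everything.
- **Checks that disagreed or were not made:** the top camera's final board fit put its centre 15 mm off, but it measured the side 212 mm long because it took in the orange wedge, so I discarded it. I did not measure the board's tilt directly, nor the glasses and scissors again; the arm's path stayed away from them.

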